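# Seat a thread pitch comb leaf on a stool screw

## Robot

A 6-joint arm with a two-finger parallel gripper is mounted at the origin on the work surface. World frame = base frame: x ahead of the robot, y to its left, z up, the work surface at z = 0. Lengths are in m, angles in rad, forces in N, time in s.
With the tool pointing down it reaches from about 0.35 to 0.975 m from the base axis. Payload 4.9 kg.
Tool frame: the origin (TCP) lies between the finger pads, 19 mm behind the fingertips; this is the grasp point; z points along the fingers, y is the line along which they close (so a half turn about z gives the same grasp; the last joint's range is limited). The gripper opens to 85 mm and grips with 20 to 120 N. Pads are 22 mm wide; open, the fingers measure 114 mm over their backs; the gripper's body (76 mm by 85 mm) begins 54 mm behind the grasp point. The pads swing forward as they close: fully open they stand 13 mm farther back than shut.
Start: joints at [-0.119, 0.053, 1.613, -0, 1.476, -0.119], TCP at [0.625, 0, 0.25] pointing down, gripper open.
Joint ranges: [-3.01, 3.01], [-1.01, 2.22], [0.06, 2.58], [-1.02, 4.17], [0.09, 2.62], [-3.14, 3.14]. Speed limits (rad/s): [2.57, 2.57, 3.14, 3.14, 3.14, 3.14].

## Interface

Orientations are given as a unit quaternion [w, x, y, z].
In Python, from plant import manip, grab_frame gives the robot as it stands.
- The arm moves only by the tool servo_tool, never from a script. Its argument "deltas" is a list that holds one entry, the list of rows, each a list of 5 numbers: the opening in per cent of the stroke, from 0 (shut) to 100 (fully open), then the shift along the world's x, y, z in m, then the turn about the world's z in degrees. A call has exactly 8 rows; each row shifts and turns the commanded pose from where the row before left it; what a row does not reach is not made up. A row lasts 1/10 s, in which the tool goes at most 50 mm and 8.59 degrees, less where a joint would pass 70% of its speed; a pose out of reach is approached as far as the arm can. A call is refused whole if a number of a shift passes 0.05 or a number of a turn 8.59, either way. A call with a gripper value outside its range is refused whole. The fingers move at their own pace and stop on an object; the grip force is fixed at half the most. Time passes only in rows, so rows that do not move let the fingers close, or fill a call up. It gives the time, the measured TCP pose, the force, the opening and the grip force at its end, in the units of the state.
- manip.state(): the state, without advancing time (a new reading comes with each control period).
- grab_frame(name): name is "scene" or "side" or "wrist"; returns a dict with "pixels" (420x560x3 uint8, red, green, blue), "z_map" (420x560 float32, m along the optical axis (not along the pixel's ray), 0 where there is no reading), "fx", "fy", "cx", "cy" (pixels), "rvec" (rotation vector, rad) and "tvec" (3), from world to camera coordinates, as OpenCV has them; the wrist camera has in their place "T_tool_cam" (4x4, takes a point from camera to tool coordinates, whose origin is the TCP and whose axes are the flange's). Camera axes: x right, y down, z forward; pixel columns grow to the right and rows downward; lengths in m; the calibration is good to about 2 mm. A picture is of the moment at which its call begins: read the wrist's pose just before it.
- manip.job_done(): hands the job in; it is judged then, once.
The state is a dict: "time": time; "joint_pos": joint angles; "joint_vel": joint speeds; "joint_efforts": joint torques, N m; "tool_pos": TCP position; "tool_rot": TCP orientation; "contact_force": force on the tool from outside, world axes, zero at the start; "ft_torque": the same for the moment, N m; "gripper_width": opening from 0.0 (shut) to 1.0 (fully open); "grasp_force": force on a finger pad.
Only numpy, scipy, OpenCV 4.12 (cv2) and the standard library are available. Lean on these libraries where they do the work, as an engineer would, in place of code of your own. Each camera call takes 0.05 s, during which the arm holds its last target. There are 200 camera calls.

## Task

The lifting screw of the counter stool lies in its wooden cradle. Take the comb leaf with the yellow grip, set it teeth down along the middle of the screw and feel along the thread until all its teeth drop fully home in the grooves; press it down lightly for a moment to check that it sits flat, then let go and leave it standing there, squarely over the screw. Be gentle with the thread, never force the leaf down on it, and leave the other things where they are.

Things in the scene. Friction and masses are not known exactly. Their poses are not given: they have to be found in the camera images.
- leaf: Steel thread pitch comb leaf with a YELLOW grip, loose, about 0.18 kg, upright on four thin legs. Origin at the centre of its underside, level with the feet; z up, y along the leaf (row of teeth), x through its thickness; the same after a half turn about z. Blade 6 mm thick, 76 mm long, z 38 to 58 mm. Cross bars at y = +-40 mm carry 7 mm square legs at x = +-32.5 mm, from z = 0 up to 49 mm.
- leaf_roots (a point): Middle of the line of tooth roots of that leaf, 38 mm above its feet; axes as the leaf's. Below it 5 teeth along y at 10 mm pitch (y = -20, -10, 0, 10, 20 mm), each 3.6 mm wide in y, 4.5 mm deep, square-sided.
- leaf_grip (a point): Grasp point in the yellow grip, 76 mm above the feet (38 mm above the roots); axes as the leaf's. Grip 10 mm thick (x), 44 mm long (y), 56 to 88 mm above the feet. Take it from above with the TCP here, fingers closing along x.
- cradle: Fixed maple cradle with the steel stool screw lying in it along y. Origin at the centre of the underside of its base board; z up. Base board 110 mm (x) by 230 mm (y), top at z = 12 mm; end supports at y = +-104 mm, up to z = 38 mm. Screw axis at x = 0, z = 32.5 mm; a dark flange of 60 mm diameter at the +y end of the screw, y about 127 to 145 mm.
- screw_top (a point): Point on top of the thread crests over the middle of the cradle (51.5 mm above its underside); axes as the cradle's. Crests: radius 19 mm, 4 mm wide; grooves 6 mm wide, 5.5 mm deep; pitch 10 mm; thread from y = -75 to 75 mm. The screw's place along y, and so that of its grooves, differs by some mm each time and is NOT reported: feel or see it. Gentle forces do not move it.
- base_top (a point): Centre of the base board's top face, 12 mm above the cradle's underside. Leaf riding on the crests: roots 4.5 mm above screw_top. Leaf fully home: roots level with screw_top, feet 1.5 mm clear of the board; let go there it stays standing, leaning at most a few degrees. The thread takes at most 30 N from the leaf; a check press of 5 to 15 N is right.
- other_leaf: Comb leaf of the same size and shape with a BLUE grip and a coarser pitch (14 mm): does not fit, leave alone. Origin as for the yellow one.
- nut: Loose round brass collar nut, 60 mm across, 22 mm high, origin at the centre of its underside. Leave alone.
- mug: White mug, 80 mm across, 95 mm high, origin under its centre. Leave alone.
- soap: Green soap bottle, 60 mm across, 170 mm high, origin under its centre. Leave alone.
- jar: Glass jar with orange cap, 72 mm across, 100 mm high, origin under its centre. Leave alone.
- wrench: Steel wrench lying flat. Leave alone.
- bowl: Blue bowl, 130 mm across, 55 mm high, origin under its centre. Leave alone.
Not all that is in view belongs to the job. Leave any black or green look-alike of the leaf alone.

How it is judged:
On the way, in this order (a step that is already met when the one before it is completed fails the run):
1. the yellow leaf is lifted clear of the counter (height (world z) of leaf_roots above 0.075 m), for 0.1 s.
2. the leaf is fully home in the thread over the screw and pressed down there with more than 4 N (z of leaf_roots in the frame of cradle below 0.0535 m and x of leaf_roots in the frame of cradle between -0.008 and 0.008 m and y of leaf_roots in the frame of cradle between -0.032 and 0.032 m and angle between the y axis of leaf and the y axis of cradle, either way round below 0.08 rad and angle between leaf's own z axis and vertical below 0.1 rad and contact force between leaf and cradle above 4 N), for 0.3 s.
At the end, for the whole second after the job is handed in: The yellow leaf stands released and still in the thread: tooth roots within 2 mm of the crests (at most 53.5 mm above the cradle's underside), within 8 mm of the screw's axis sideways and 32 mm of the cradle's middle lengthwise, in line with the screw within 0.08 rad and upright within 0.1 rad (z of leaf_roots in the frame of cradle below 0.0535 m and x of leaf_roots in the frame of cradle between -0.008 and 0.008 m and y of leaf_roots in the frame of cradle between -0.032 and 0.032 m and angle between the y axis of leaf and the y axis of cradle, either way round below 0.08 rad and angle between leaf's own z axis and vertical below 0.1 rad and linear speed of leaf below 0.02 m/s and contact force between the fingers and leaf below 0.1 N); the robot touches nothing.
It fails at once if the leaf is forced against the screw or cradle with more than 30 N (contact force between leaf and cradle above 30 N).
It fails at once if the robot pushes on the screw or cradle with more than 15 N (contact force between any of the fingers, the arm and cradle above 15 N).
It fails at once if another thing (blue leaf, nut, mug, soap, jar, wrench, bowl) is moved by more than 20 mm (distance of any of other_leaf, nut, mug, soap, jar, wrench, bowl from where it was at the start of the episode above 0.02 m).
It also fails if it takes over 48 s, if anything falls off the work surface, if the arm or the gripper's body presses on something with over 40 N, if the wrist force passes 120 N, or if a joint passes its speed limit or range.

## Working session

There is one attempt and no reset: what is moved stays moved. The work goes in short steps, Python scripts to look and compute and a tool call to move; the robot and the scene stay as the last step left them, time stands still between calls to the robot, and variables do not carry over. Pictures are saved under pics/ and viewed, at most 10 in all, crops included, and the job is handed in when it is done.

Besides the shell and the picture viewer there is one more tool, called after ">>>" by a JSON object that holds its "fn" and its "kwargs". servo_tool: Moves the arm, as the interface text tells. Its arguments: {"type":"object","properties":{"deltas":{"type":"array"}},"required":["deltas"]}

```bash
mkdir -p pics; cat > h.py <<'E'
import numpy as np,cv2
from plant import manip,grab_frame
from scipy.spatial.transform import Rotation as R
def pts(f,st=None):
    z=f["z_map"];v,u=np.mgrid[:z.shape[0],:z.shape[1]]
    c=np.stack([(u-f["cx"])/f["fx"]*z,(v-f["cy"])/f["fy"]*z,z],-1)
    if "rvec" in f:
        M=cv2.Rodrigues(np.array(f["rvec"],float))[0];return (c-np.array(f["tvec"]).ravel())@M
    T=np.array(f["T_tool_cam"]);p=c@T[:3,:3].T+T[:3,3]
    q=st["tool_rot"];return p@R.from_quat([q[1],q[2],q[3],q[0]]).as_matrix().T+np.array(st["tool_pos"])
def save(n,im,s=1): cv2.imwrite(n,cv2.resize(im[:,:,::-1],None,fx=s,fy=s,interpolation=cv2.INTER_CUBIC))
E
python3 - <<'E'
from h import *
for n in("scene","side"):
    f=grab_frame(n);save(f"pics/{n}0.png",f["pixels"],1.4);np.savez(n+"0",**f)
    P=pts(f);h=cv2.cvtColor(f["pixels"],cv2.COLOR_RGB2HSV)
    m=((h[...,0]>20)&(h[...,0]<34)&(h[...,1]>140)&(h[...,2]>90)).astype(np.uint8)
    k,l,s,c=cv2.connectedComponentsWithStats(m)
    for i in range(1,k):
        if s[i,4]>25:
            q=P[(l==i)&(f["z_map"]>0)];print(n,s[i],c[i].round(),np.median(q,0).round(4) if len(q) else 0,q.min(0).round(3),q.max(0).round(3))
print(manip.state())
E
```

```text
scene [204 225  24  21 226] [215. 234.] [ 0.4104 -0.0193  0.0193] [ 0.367 -0.047 -0.003] [0.442 0.014 0.024]
side [375 254  19  17 195] [384. 262.] [0.4367 0.3338 0.0785] [ 0.363  0.266 -0.003] [0.445 0.354 0.093]
{'time': 0.1, 'joint_pos': array([-1.19019397e-01,  5.33291400e-02,  1.61416751e+00, -5.08289082e-06,
        1.47597660e+00, -1.19026143e-01]), 'joint_vel': array([-5.60971143e-05, -9.22131053e-04, -3.71736790e-03,  2.71440043e-04,
       -6.07709860e-04, -3.04457259e-04]), 'joint_efforts': array([ 6.14647306e-04, -3.94903493e+01, -3.71363103e+01, -4.52310599e-05,
        3.99340541e-03, -4.17574097e-05]), 'tool_pos': array([6.24472894e-01, 4.99975148e-05, 2.48855706e-01]), 'tool_rot': array([-7.37571995e-04,  7.07103912e-01,  7.07109025e-01, -5.83223817e-04]), 'contact_force': array([ 0.06981034, -0.3237899 ,  0.02761575]), 'ft_torque': array([0.02429237, 0.02972666, 0.04591251]), 'grasp_force': 0.0, 'gripper_width': 0.9993009078623724}
```

View pics/scene0.png

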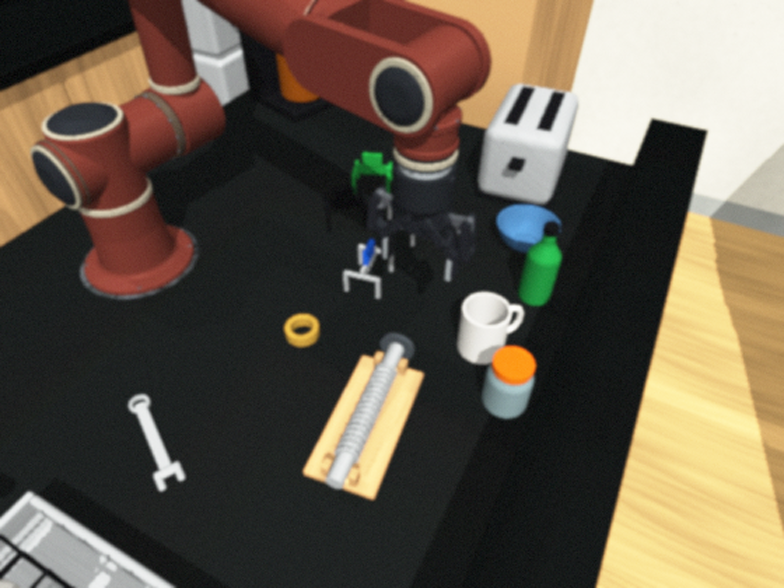

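View pics/side0.png

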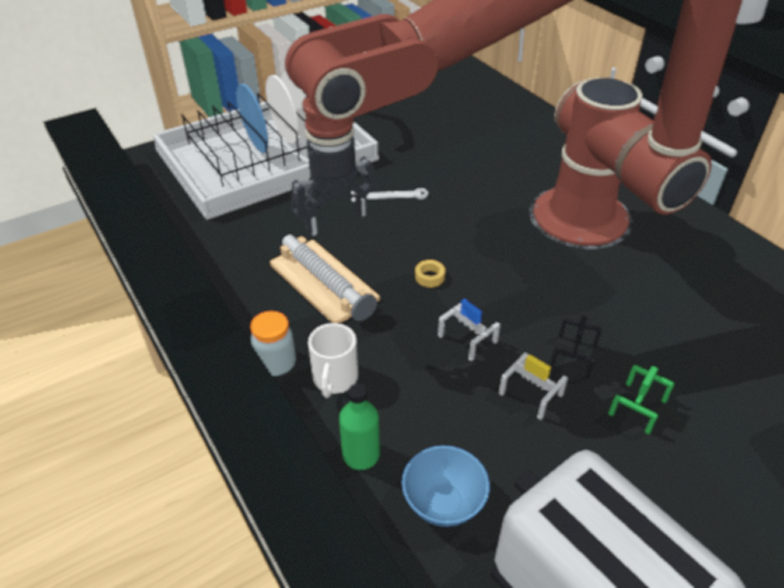

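The candidates in the side picture are yellow grip (537,366), blue (470,311), black (580,340), green (640,395) and the brass nut (430,272), which is also yellowish. The yellow one at (537,366) fits the description. In the scene picture it is hidden behind the gripper.

```bash
python3 - <<'E'
from h import *
for n in("side","scene"):
    f=np.load(n+"0.npz");P=pts(f);h=cv2.cvtColor(f["pixels"],cv2.COLOR_RGB2HSV);ok=f["z_map"]>0
    if n=="side":
        y=ok&(h[...,0]>20)&(h[...,0]<34)&(h[...,1]>120)&(np.hypot(P[...,0]-.437,P[...,1]-.334)<.06)&(P[...,2]>.055)&(P[...,2]<.1)
        q=P[y];print("grip",len(q),q.mean(0),q.max(0),q.min(0))
        g=(np.hypot(P[...,0]-q[:,0].mean(),P[...,1]-q[:,1].mean())<.07)&(P[...,2]>.03)&(P[...,2]<.1)&ok
        a=P[g][:,:2].astype(np.float32);print("leaf",len(a),a.mean(0),cv2.minAreaRect(a))
        d=np.linalg.svd(q[:,:2]-q[:,:2].mean(0))[2][0];print("grip dir",np.degrees(np.arctan2(d[1],d[0])))
        save("pics/crop.png",f["pixels"][225:305,330:440],5)
    w=(h[...,0]>8)&(h[...,0]<25)&(h[...,1]>50)&(h[...,2]>100)&ok&(abs(P[...,2]-.012)<.008)&(P[...,0]>.4)&(P[...,0]<.9)&(abs(P[...,1])<.35)
    k,l,s,c=cv2.connectedComponentsWithStats(w.astype(np.uint8))
    for i in range(1,k):
        if s[i,4]>150: a=P[l==i][:,:2].astype(np.float32);print(n,c[i],s[i,4],cv2.minAreaRect(a),P[l==i][:,2].mean())
    sc=(h[...,1]<60)&ok&(P[...,2]>.04)&(P[...,2]<.06)&(P[...,0]>.55)&(P[...,0]<.9)&(P[...,1]<.1)&(P[...,1]>-.3)
    k,l,s,c=cv2.connectedComponentsWithStats(sc.astype(np.uint8))
    for i in range(1,k):
        if s[i,4]>100:
            q=P[l==i];d=np.linalg.svd(q[:,:2]-q[:,:2].mean(0))[2][0];print("screw",n,c[i],s[i,4],q.mean(0),np.degrees(np.arctan2(d[1],d[0])))
E
```

```text
grip 188 [0.43706165 0.33415998 0.07806883] [0.44475024 0.3541807  0.09250146] [0.42521568 0.31310352 0.05898877]
leaf 574 [0.43762785 0.33442563] ((0.4357842206954956, 0.331390917301178), (0.07159165292978287, 0.08907006680965424), 16.551923751831055)
grip dir 106.39234272774891
side [242.46875  191.196875] 320 ((0.5582748055458069, -0.12803080677986145), (0.032771531492471695, 0.23168164491653442), 5.832396984100342) 0.012407307336864933
side [221.81348788 205.27608008] 949 ((0.6388952732086182, -0.11966819316148758), (0.050073251128196716, 0.23907147347927094), 7.918097019195557) 0.012336356053616264
screw side [233.90832158 194.66995769] 709 [ 0.60607622 -0.09737516  0.04692137] 97.39029202959821
screw side [197.72661871 253.14388489] 139 [0.78527518 0.04887819 0.05015898] -7.601610568154861
screw side [236.63709677 245.66935484] 124 [0.69257261 0.07918881 0.05033623] 157.835674095624
scene [217.86111111 238.08333333] 180 ((0.4216432273387909, -0.016767147928476334), (0.06092090904712677, 0.04112366586923599), 89.86044311523438) 0.013861980210477446
scene [243.09511568 298.51756641] 1167 ((0.5659568905830383, -0.1267954260110855), (0.03627137467265129, 0.23163580894470215), 9.202138900756836) 0.010186810780631427
scene [275.47981808 309.04832291] 1759 ((0.6380691528320312, -0.11744829267263412), (0.04601121321320534, 0.2303539663553238), 7.097865581512451) 0.010108153295163652
screw scene [342.6416185  243.05202312] 173 [0.70984773 0.07596026 0.05008892] 6.7433337652610446
screw scene [262.64397906 289.74943904] 1337 [ 0.60572694 -0.11618798  0.04530713] 97.30838931399458
screw scene [361.19270833 282.4375    ] 192 [ 0.78485436 -0.00867729  0.05012341] 8.49587998880309
```

View pics/crop.png

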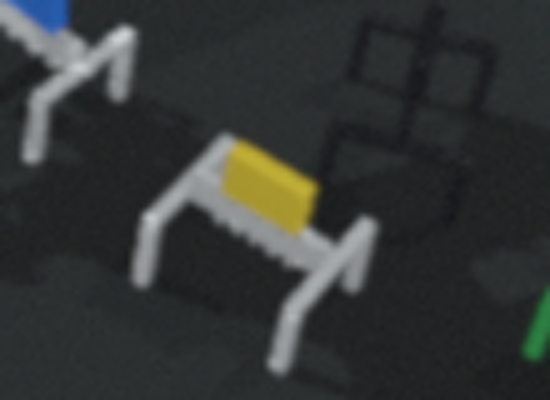

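The crop confirms the yellow grip with pale legs, black look-alike at upper right, blue at upper left. I'm going above it now.

>>> {"fn": "servo_tool", "kwargs": {"deltas": [[[100,-0.0235,0.0415,0,2.06],[100,-0.0235,0.0415,0,2.06],[100,-0.0235,0.0415,0,2.06],[100,-0.0235,0.0415,0,2.06],[100,-0.0235,0.0415,0,2.06],[100,-0.0235,0.0415,0,2.06],[100,-0.0235,0.0415,0,2.06],[100,-0.0235,0.0415,0,2.06]]]}}

```text
time: 0.9
tool_pos: [0.4355, 0.3334, 0.2496]
tool_rot: [-0.0, 0.598, 0.802, -0.0]
contact_force: [1.0, 0.5, -0.3]
gripper_width: 1.005
grasp_force: 0.0
```

```bash
python3 - <<'E'
from h import *
st=manip.state();f=grab_frame("wrist");save("pics/w1.png",f["pixels"],1.4)
print(st["tool_pos"],st["tool_rot"],R.from_quat(np.roll(st["tool_rot"],-1)).as_matrix().round(4).tolist())
P=pts(f,st);h=cv2.cvtColor(f["pixels"],cv2.COLOR_RGB2HSV);ok=f["z_map"]>0
y=ok&(h[...,0]>20)&(h[...,0]<34)&(h[...,1]>120)&(P[...,2]>.083)&(P[...,2]<.095)
a=P[y];print(len(a),cv2.minAreaRect(a[:,:2].astype(np.float32)),a.mean(0))
g=ok&(P[...,2]>.035)&(P[...,2]<.065)&(h[...,1]<70)&(h[...,2]>90)&(np.hypot(P[...,0]-.437,P[...,1]-.334)<.07)
print("legs",cv2.minAreaRect(P[g][:,:2].astype(np.float32)))
for n in ("scene","side"):
    f=grab_frame(n);np.savez(n+"1",**f)
E
```

```text
[0.43546568 0.33336057 0.24958258] [-9.58410107e-05  5.97910437e-01  8.01562890e-01 -1.80984883e-04] [[-0.285, 0.9585, -0.0004], [0.9585, 0.285, -0.0002], [-0.0001, -0.0004, -1.0]]
528 ((0.43388131260871887, 0.3323175609111786), (0.009671907871961594, 0.04328498616814613), 16.365541458129883) [0.43353958 0.33303822 0.08763154]
legs ((0.43428581953048706, 0.3319823145866394), (0.07179710268974304, 0.08739089220762253), 16.002544403076172)
```

View pics/w1.png

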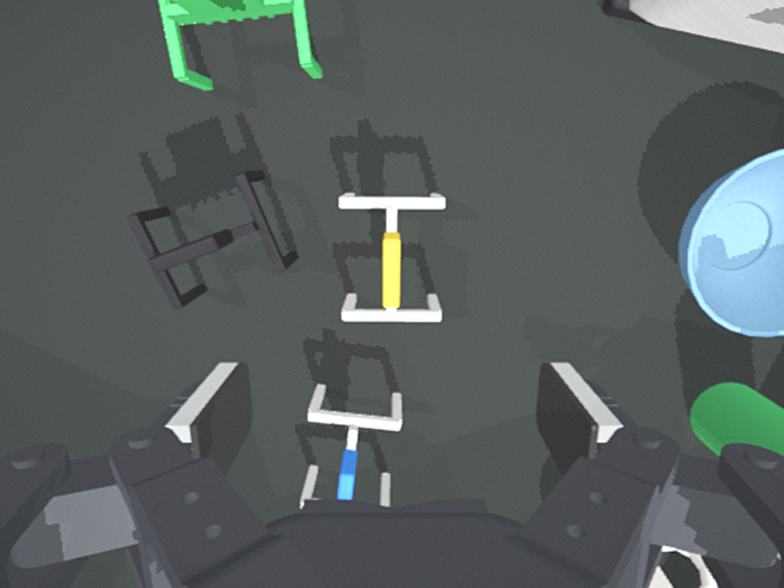

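The wrist picture shows the yellow grip at (391,270), between the open fingers in the closing direction. It's black at (215,240) and blue at (347,475), with both clear of the finger paths. Grip measured at (0.434,0.332), yaw 16.3°. Now down to it.

>>> {"fn": "servo_tool", "kwargs": {"deltas": [[[100,-0.0012,-0.001,-0.03,0],[100,0,0,-0.03,0],[100,0,0,-0.03,0],[100,0,0,-0.03,0],[100,0,0,-0.03,0],[100,0,0,-0.0235,0],[100,0,0,0,0],[60,0,0,0,0]]]}}

```text
time: 1.85
tool_pos: [0.4362, 0.3301, 0.0764]
tool_rot: [-0.0, 0.599, 0.801, -0.0]
contact_force: [0.1, -0.0, 0.6]
gripper_width: 0.859
grasp_force: 0.0
```

>>> {"fn": "servo_tool", "kwargs": {"deltas": [[[0,0,0,0,0],[0,0,0,0,0],[0,0,0,0,0],[0,0,0,0,0],[0,0,0,0,0],[0,0,0,0,0],[0,0,0,0,0],[0,0,0,0,0]]]}}

```text
time: 2.65
tool_pos: [0.4358, 0.3311, 0.0768]
tool_rot: [-0.0, 0.598, 0.801, 0.0]
contact_force: [-2.9, -0.1, 4.9]
gripper_width: 0.104
grasp_force: 61.4
```

```bash
python3 - <<'E'
from h import *
print(manip.state()["tool_pos"])
for n in ("scene","side"):
    f=np.load(n+"1.npz");P=pts(f);h=cv2.cvtColor(f["pixels"],cv2.COLOR_RGB2HSV);ok=f["z_map"]>0
    # base in cradle region: rect of everything wood/steel at z>.006
    box=ok&(P[...,0]>.5)&(P[...,0]<.72)&(P[...,1]>-.28)&(P[...,1]<.05)
    w=box&(h[...,0]>8)&(h[...,0]<25)&(h[...,1]>50)&(h[...,2]>100)&(abs(P[...,2]-.012)<.005)
    w=cv2.morphologyEx(w.astype(np.uint8),cv2.MORPH_OPEN,np.ones((2,2)))>0
    r=cv2.minAreaRect(P[w][:,:2].astype(np.float32));print(n,"base",r)
    yaw=np.radians(7.5);ex=np.array([np.cos(yaw),np.sin(yaw)]);ey=np.array([-ex[1],ex[0]])
    q=P[w][:,:2]-[.603,-.122];print("u",np.percentile(q@ex,[.5,99.5]),"v",np.percentile(q@ey,[.5,99.5]))
    # edge lines
    s=box&(h[...,1]<70)&(P[...,2]>.046)&(P[...,2]<.056)
    q=P[s];v=(q[:,:2]-[.603,-.122])@ey;u=(q[:,:2]-[.603,-.122])@ex
    m=(abs(v)<.075);p=np.polyfit(v[m],u[m],1);print("crest line",p,"z99",np.percentile(q[m][:,2],98))
E
```

```text
[0.43579233 0.33111811 0.07682127]
scene base ((0.6710934638977051, -0.28117865324020386), (0.15831060707569122, 0.5879582166671753), 21.335628509521484)
u [-0.04863876  0.19389399] v [-0.43322541  0.11108482]
crest line [-0.00014755  0.00257373] z99 0.05091726439155608
side base ((0.7605887651443481, 0.3179786503314972), (1.166468858718872, 0.18957698345184326), 70.87678527832031)
u [-0.05107051  0.05960054] v [-0.10631684  0.11726062]
crest line [0.00257347 0.00419434] z99 0.05435599285281066
```

Grasped, with the opening at 10%, about the 10 mm grip. Next I lift and carry it over the cradle, centre about (0.606,-0.119), yaw 7.5°.

>>> {"fn": "servo_tool", "kwargs": {"deltas": [[[0,0,0,0.02,0],[0,0,0,0.035,0],[0,0,0,0.035,0],[0,0,0,0.035,0],[0,0.0142,-0.0375,0,-0.75],[0,0.0142,-0.0375,0,-0.75],[0,0.0142,-0.0375,0,-0.75],[0,0.0142,-0.0375,0,-0.75]]]}}

```text
time: 3.45
tool_pos: [0.4925, 0.1796, 0.2005]
tool_rot: [-0.0, 0.619, 0.785, -0.0]
contact_force: [0.4, -0.0, -1.6]
gripper_width: 0.103
grasp_force: 60.6
```

>>> {"fn": "servo_tool", "kwargs": {"deltas": [[[0,0.0142,-0.0375,0,-0.75],[0,0.0142,-0.0375,0,-0.75],[0,0.0142,-0.0375,0,-0.75],[0,0.0142,-0.0375,0,-0.75],[0,0.0142,-0.0375,0,-0.75],[0,0.0142,-0.0375,0,-0.75],[0,0.0142,-0.0375,0,-0.75],[0,0.0142,-0.0375,0,-0.75]]]}}

```text
time: 4.25
tool_pos: [0.6061, -0.1206, 0.2002]
tool_rot: [-0.001, 0.66, 0.751, -0.0]
contact_force: [1.2, 0.3, -2.5]
gripper_width: 0.107
grasp_force: 60.6
```

>>> {"fn": "servo_tool", "kwargs": {"deltas": [[[0,0,0,0,0],[0,0,0,0,0],[0,0,0,0,0],[0,0,0,0,0],[0,0,0,0,0],[0,0,0,0,0],[0,0,0,0,0],[0,0,0,0,0]]]}}

```text
time: 5.05
tool_pos: [0.6062, -0.1188, 0.2016]
tool_rot: [0.0, 0.659, 0.752, 0.0]
contact_force: [0.1, 0.1, -2.1]
gripper_width: 0.102
grasp_force: 60.7
```

```bash
python3 - <<'E'
from h import *
st=manip.state();f=grab_frame("wrist");save("pics/w2.png",f["pixels"],1.4);np.savez("w2",**f,**{"st_"+k:v for k,v in st.items()})
q=st["tool_rot"];M=R.from_quat(np.roll(q,-1)).as_matrix()
print(st["tool_pos"],"yaw",np.degrees(np.arctan2(M[1,1],M[0,1])),"F",st["contact_force"],M[:,2])
P=pts(f,st);h=cv2.cvtColor(f["pixels"],cv2.COLOR_RGB2HSV);ok=f["z_map"]>0
w=ok&(h[...,0]>5)&(h[...,0]<28)&(h[...,1]>50)&(abs(P[...,2]-.012)<.006)
print("base",w.sum(),cv2.minAreaRect(P[w][:,:2].astype(np.float32)))
s=ok&(P[...,2]>.047)&(P[...,2]<.056)&(abs(P[...,0]-.606)<.06)
d=P[s][:,:2];print("screw",s.sum(),d.mean(0),np.polyfit(d[:,1],d[:,0],1),np.percentile(P[s][:,2],98))
print(f["T_tool_cam"])
E
```

```text
[ 0.60617788 -0.11877211  0.20161151] yaw 7.500243292623812 F [ 0.06459797  0.05453388 -2.10663056] [ 1.37168291e-04 -7.50804149e-05 -9.99999988e-01]
base 15153 ((0.5293710231781006, -0.09761485457420349), (0.25428736209869385, 0.24818895757198334), 7.370400905609131)
screw 1623 [ 0.59548564 -0.05133344] [-0.11322257  0.58967354] 0.05543342956706968
[[ 4.57179979e-05 -9.65514078e-01 -2.60350847e-01  6.56587024e-02]
 [ 9.99999954e-01  1.22473638e-04 -2.78593391e-04 -3.06596478e-04]
 [ 3.00871956e-04 -2.60350823e-01  9.65514039e-01 -1.23985644e-01]
 [ 0.00000000e+00  0.00000000e+00  0.00000000e+00  1.00000000e+00]]
```

View pics/w2.png

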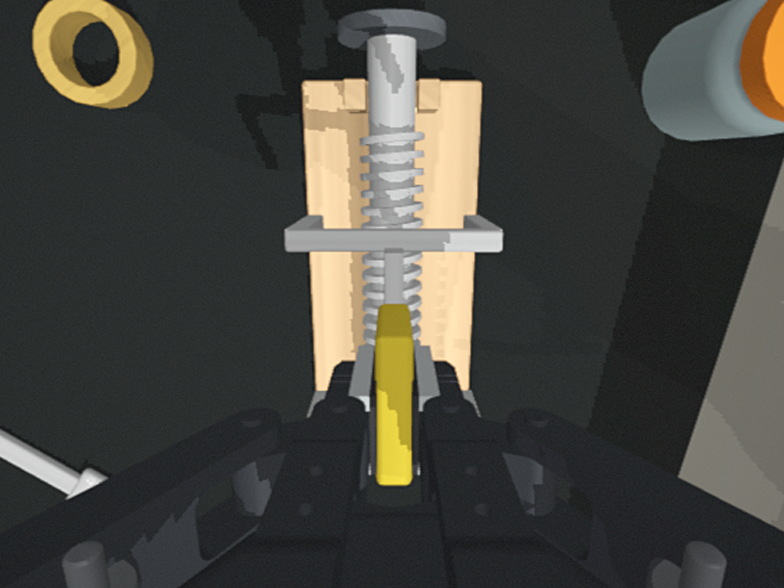

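The wrist picture shows the leaf in the grip at (393,400), with its far bar at (393,238) squarely over the screw. Crests are visible beyond the bar at rows 135 to 220, and the base edge is at row 82.

```bash
cat > ph.py <<'E'
from h import *
def ana(f,st):
    P=pts(f,st);t=st["tool_pos"];M=R.from_quat(np.roll(st["tool_rot"],-1)).as_matrix()
    D=P-t;ey=M[:,0].copy();ex=M[:,1]
    if ey[1]<0: ey=-ey
    u=D@ex;v=D@ey;z=P[...,2];h=cv2.cvtColor(f["pixels"],cv2.COLOR_RGB2HSV);ok=f["z_map"]>0
    lz=t[2]-.076
    b=ok&(abs(z-lz-.047)<.006)&(h[...,1]<60)&(v>.025)&(v<.06)&(abs(u)<.05)
    print("bar top z",z[b].max()-lz,"u",np.percentile(u[b],[1,99]),"v",np.percentile(v[b],[1,99]))
    L=b&(u<-.015);Rr=b&(u>.015);print("bar tilt",(np.median(v[Rr])-np.median(v[L]))/(np.median(u[Rr])-np.median(u[L])))
    w=ok&(h[...,0]>5)&(h[...,0]<28)&(h[...,1]>50)&(abs(z-.012)<.005)&(abs(u)<.1)
    print("base u",np.percentile(u[w],[.5,99.5]),"v",np.percentile(v[w],99.5))
    s=ok&(abs(u)<.03)&(z>.03)&(z<.058)&(v<.085)&(v>.02)
    r=s&(h[...,1]<60);print("screw u",np.percentile(u[r],[1,99]))
    c=r&(abs(u)<.005)
    for a in (.046,.054):
        pass
    vv=v[c];zz=z[c];ph=2*np.pi*vv/.01
    A=np.c_[np.cos(ph),np.sin(ph),np.ones(len(vv))];x=np.linalg.lstsq(A,zz,rcond=None)[0]
    print(len(vv),"z fit amp",np.hypot(*x[:2]),"crest v mod10",(np.arctan2(x[1],x[0])/2/np.pi*10)%10)
    gr=f["pixels"].mean(-1)
    bins=np.arange(.03,.085,.001)
    for i in bins:
        k=c&(v>=i)&(v<i+.001)
        if k.sum(): print(round(i*1000),k.sum(),(np.median(z[k])*1000).round(1),gr[k].mean().round(),end="; ")
E
python3 - <<'E'
from ph import *
d=np.load("w2.npz");ana(d,{k[3:]:d[k] for k in d if k.startswith("st_")})
E
```

```text
bar top z 0.052968424373876805 u [-0.03442012  0.03372082] v [0.03784295 0.04465743]
bar tilt -0.0012757692972625524
base u [-0.05595158  0.05296547] v 0.11208106858569937
screw u [-0.01904393  0.01576297]
887 z fit amp 0.0032734733593664613 crest v mod10 8.638585844685178
30 23 50.4 155.0; 31 20 45.6 161.0; 32 17 46.2 165.0; 33 12 45.6 164.0; 34 12 45.2 165.0; 35 15 45.4 177.0; 36 9 46.2 166.0; 37 12 51.5 176.0; 38 21 50.9 188.0; 39 15 51.3 184.0; 40 22 49.1 168.0; 41 14 45.2 162.0; 42 12 45.7 165.0; 43 14 45.3 163.0; 44 22 46.0 178.0; 45 12 45.8 203.0; 46 12 49.6 198.0; 47 12 51.4 200.0; 48 12 51.4 207.0; 49 24 50.9 209.0; 50 12 50.4 180.0; 51 23 45.4 162.0; 52 13 45.5 165.0; 53 12 45.6 163.0; 54 11 45.9 166.0; 55 24 45.8 208.0; 56 12 51.5 207.0; 57 12 51.0 209.0; 58 11 50.9 209.0; 59 25 51.1 209.0; 60 12 49.5 188.0; 61 12 46.3 166.0; 62 24 45.7 164.0; 63 12 45.9 163.0; 64 12 45.6 167.0; 65 24 45.9 211.0; 66 12 46.3 205.0; 67 13 50.9 207.0; 68 26 51.2 209.0; 69 13 51.0 209.0; 70 13 50.7 202.0; 71 24 46.3 169.0; 72 13 45.4 165.0; 73 12 45.5 163.0; 74 21 46.1 186.0; 75 15 45.5 211.0; 76 15 46.3 204.0; 77 23 51.3 203.0; 78 11 51.1 209.0; 79 25 51.1 209.0; 80 14 50.2 192.0; 81 13 45.8 167.0; 82 12 45.8 164.0; 83 23 45.5 164.0; 84 14 45.5 195.0;
```

Measured along the screw, from the TCP: crests at 8.6 mod 10 mm, so grooves at 3.6. The bar centre at 41.2 puts the teeth at 1.2 mod 10. That means a shift of +2.4 mm along and -1.3 mm across. Heights agree (crests 51.2, roots 45.7). I'm going down to just above contact.

>>> {"fn": "servo_tool", "kwargs": {"deltas": [[[0,-0.0016,0.0022,-0.02,0],[0,0,0,-0.02,0],[0,0,0,-0.02,0],[0,0,0,-0.02,0],[0,0,0,-0.015,0],[0,0,0,-0.006,0],[0,0,0,0,0],[0,0,0,0,0]]]}}

```text
time: 5.9
tool_pos: [0.6053, -0.117, 0.1015]
tool_rot: [0.001, 0.659, 0.752, 0.0]
contact_force: [0.7, -1.1, -0.9]
gripper_width: 0.104
grasp_force: 60.6
```

```bash
python3 - <<'E'
from ph import *
st=manip.state();f=grab_frame("wrist");print(st["tool_pos"],st["contact_force"]);ana(f,st)
E
```

```text
[ 0.60526694 -0.11700935  0.10151407] [ 0.66547029 -1.06216683 -0.88102487]
bar top z 0.05278878280892951 u [-0.03441133  0.03368239] v [0.03783519 0.04467284]
bar tilt -0.0009463392168545306
base u [-0.05533216  0.05339208] v 0.11040301378962178
screw u [-0.0192872  0.0284698]
1837 z fit amp 0.003219078484259881 crest v mod10 6.832496541188542
30 8 45.5 157.0; 31 9 45.3 156.0; 32 5 44.7 153.0; 41 12 45.2 160.0; 42 36 45.6 167.0; 43 33 45.9 188.0; 44 17 46.4 175.0; 45 37 51.2 182.0; 46 39 51.0 185.0; 47 40 51.3 185.0; 48 52 50.5 170.0; 49 43 45.8 159.0; 50 38 45.6 163.0; 51 38 45.8 162.0; 52 37 45.7 173.0; 53 37 45.9 209.0; 54 22 46.2 192.0; 55 38 51.1 161.0; 56 40 51.2 160.0; 57 39 51.0 160.0; 58 53 50.3 156.0; 59 42 45.8 161.0; 60 38 45.8 163.0; 61 37 45.9 163.0; 62 39 45.7 163.0; 63 38 45.6 163.0; 64 39 46.1 157.0; 65 40 51.3 158.0; 66 41 51.2 161.0; 67 41 51.2 160.0; 68 40 51.1 160.0; 69 40 45.7 162.0; 70 40 45.6 163.0; 71 40 45.9 163.0; 72 40 45.9 163.0; 73 43 45.8 163.0; 74 53 46.3 150.0; 75 45 51.1 152.0; 76 46 51.3 161.0; 77 53 51.0 161.0; 78 35 50.8 161.0; 79 31 45.8 161.0; 80 40 45.8 164.0; 81 41 45.6 163.0; 82 47 45.8 163.0; 83 46 45.6 163.0; 84 45 45.6 163.0;
```

>>> {"fn": "servo_tool", "kwargs": {"deltas": [[[0,0,0,0,0],[0,0,0,-0.001,0],[0,0,0,-0.001,0],[0,0,0,-0.001,0],[0,0,0,-0.001,0],[0,0,0,-0.001,0],[0,0,0,-0.001,0],[0,0,0,0,0]]]}}

```text
time: 6.75
tool_pos: [0.6044, -0.1167, 0.0942]
tool_rot: [-0.0, 0.659, 0.752, -0.0]
contact_force: [-0.0, -0.3, -2.0]
gripper_width: 0.104
grasp_force: 60.6
```

```bash
python3 - <<'E'
from ph import *
st=manip.state();f=grab_frame("wrist");print(st["tool_pos"],st["contact_force"]);ana(f,st)
E
```

```text
[ 0.6044073  -0.1167364   0.09418522] [-0.04345095 -0.32581937 -2.01135953]
bar top z 0.052813634212960064 u [-0.03429742  0.03355142] v [0.03785699 0.04467161]
bar tilt -0.00024040129912409678
base u [-0.05437974  0.05430571] v 0.109918774499382
screw u [-0.01833277  0.01802142]
1988 z fit amp 0.0031337879316631696 crest v mod10 6.371777099369193
30 10 45.7 156.0; 31 10 45.3 155.0; 32 9 45.6 166.0; 33 6 45.2 198.0; 34 5 50.8 143.0; 42 18 45.5 178.0; 43 21 46.2 188.0; 44 22 51.0 167.0; 45 45 51.0 179.0; 46 45 50.9 160.0; 47 48 51.1 155.0; 48 65 46.5 151.0; 49 41 45.8 161.0; 50 39 46.0 161.0; 51 41 45.7 161.0; 52 40 45.7 162.0; 53 32 45.9 161.0; 54 28 51.2 152.0; 55 41 51.3 159.0; 56 47 51.0 159.0; 57 54 51.2 158.0; 58 45 46.5 153.0; 59 40 46.0 162.0; 60 40 45.9 162.0; 61 41 45.6 162.0; 62 61 45.7 162.0; 63 41 45.9 160.0; 64 41 51.2 154.0; 65 42 51.1 160.0; 66 42 51.0 160.0; 67 42 50.8 160.0; 68 42 48.0 159.0; 69 45 45.9 162.0; 70 60 45.7 162.0; 71 42 45.9 162.0; 72 42 45.7 162.0; 73 45 45.9 160.0; 74 60 50.6 147.0; 75 42 50.9 162.0; 76 52 51.2 161.0; 77 51 51.0 161.0; 78 22 46.4 159.0; 79 46 45.7 161.0; 80 53 45.8 162.0; 81 46 45.7 163.0; 82 43 45.7 163.0; 83 42 45.9 163.0; 84 53 45.6 163.0;
```

Aligned within 0.3 mm and no contact force (-2 N is the leaf's weight). I'll continue gently.

>>> {"fn": "servo_tool", "kwargs": {"deltas": [[[0,0,0,-0.0005,0],[0,0,0,-0.0005,0],[0,0,0,-0.0005,0],[0,0,0,-0.0005,0],[0,0,0,0,0],[0,0,0,0,0],[0,0,0,0,0],[0,0,0,0,0]]]}}

```text
time: 7.6
tool_pos: [0.6046, -0.1168, 0.0925]
tool_rot: [0.0, 0.659, 0.752, 0.0]
contact_force: [0.7, 0.4, -1.9]
gripper_width: 0.107
grasp_force: 60.6
```

Teeth are in the grooves, free. Down another 2 mm, slowly.

>>> {"fn": "servo_tool", "kwargs": {"deltas": [[[0,0,0,-0.0005,0],[0,0,0,-0.0005,0],[0,0,0,-0.0005,0],[0,0,0,-0.0005,0],[0,0,0,0,0],[0,0,0,0,0],[0,0,0,0,0],[0,0,0,0,0]]]}}

```text
time: 8.4
tool_pos: [0.6046, -0.1168, 0.0905]
tool_rot: [0.0, 0.659, 0.752, 0.0]
contact_force: [-0.2, 0.4, -1.7]
gripper_width: 0.105
grasp_force: 60.6
```

>>> {"fn": "servo_tool", "kwargs": {"deltas": [[[0,0,0,-0.0003,0],[0,0,0,-0.0003,0],[0,0,0,-0.0003,0],[0,0,0,0,0],[0,0,0,0,0],[0,0,0,0,0],[0,0,0,0,0],[0,0,0,0,0]]]}}

```text
time: 9.2
tool_pos: [0.6047, -0.1168, 0.0902]
tool_rot: [0.0, 0.659, 0.752, 0.0]
contact_force: [-4.4, 0.6, 5.2]
gripper_width: 0.11
grasp_force: 61.7
```

Seated at z 0.0902, the expected home height, with about 7 N of press. A touch more, then hold.

>>> {"fn": "servo_tool", "kwargs": {"deltas": [[[0,0,0,-0.0002,0],[0,0,0,0,0],[0,0,0,0,0],[0,0,0,0,0],[0,0,0,0,0],[0,0,0,0,0],[0,0,0,0,0],[0,0,0,0,0]]]}}

```text
time: 10.0
tool_pos: [0.6048, -0.1169, 0.0902]
tool_rot: [0.0, 0.659, 0.752, 0.0]
contact_force: [-3.8, 1.9, 6.2]
gripper_width: 0.105
grasp_force: 61.8
```

```bash
python3 - <<'E'
from ph import *
st=manip.state();f=grab_frame("wrist");print(st["tool_pos"],st["contact_force"],st["ft_torque"]);ana(f,st)
E
```

```text
[ 0.60476049 -0.11685016  0.09022038] [-3.84275014  1.89593142  6.18090938] [ 0.1686861   0.7537053  -0.01873124]
bar top z 0.05231771075489185 u [-0.03435948  0.03362443] v [0.03784087 0.04470336]
bar tilt -0.0014744803413002138
base u [-0.05469554  0.05391605] v 0.11000571828855367
screw u [-0.01846515  0.01838839]
2094 z fit amp 0.003227692115502355 crest v mod10 6.464778791327342
30 12 45.8 155.0; 31 12 45.0 154.0; 32 12 45.4 161.0; 33 5 45.0 198.0; 34 6 50.8 149.0; 35 9 51.0 155.0; 43 27 45.6 186.0; 44 31 51.8 145.0; 45 45 51.0 159.0; 46 49 51.1 159.0; 47 45 51.1 158.0; 48 66 47.9 149.0; 49 43 45.7 161.0; 50 41 45.9 161.0; 51 42 45.9 161.0; 52 42 45.6 161.0; 53 42 45.8 161.0; 54 40 50.7 154.0; 55 41 50.9 159.0; 56 42 51.2 159.0; 57 41 51.2 159.0; 58 63 48.8 154.0; 59 42 45.8 162.0; 60 42 46.1 162.0; 61 42 45.7 162.0; 62 42 45.9 162.0; 63 62 45.7 162.0; 64 42 50.6 154.0; 65 42 51.3 160.0; 66 42 51.1 160.0; 67 41 51.1 160.0; 68 48 50.6 160.0; 69 56 45.7 161.0; 70 42 45.9 162.0; 71 42 45.8 162.0; 72 41 45.9 162.0; 73 60 45.8 164.0; 74 61 50.3 155.0; 75 53 51.1 173.0; 76 44 51.0 180.0; 77 55 51.3 179.0; 78 32 50.5 165.0; 79 42 45.4 161.0; 80 47 45.7 163.0; 81 56 45.7 162.0; 82 44 45.7 163.0; 83 43 45.9 169.0; 84 57 45.9 170.0;
```

Home, pressed about 8 N. I'll ease off the press, then open gently.

>>> {"fn": "servo_tool", "kwargs": {"deltas": [[[0,0,0,0.0005,0],[0,0,0,0,0],[0,0,0,0,0],[20,0,0,0,0],[30,0,0,0,0],[40,0,0,0,0],[50,0,0,0,0],[50,0,0,0,0]]]}}

```text
time: 10.85
tool_pos: [0.6046, -0.1168, 0.0897]
tool_rot: [-0.0, 0.659, 0.752, -0.0]
contact_force: [0.7, -0.5, -0.1]
gripper_width: 0.5
grasp_force: 0.0
```

>>> {"fn": "servo_tool", "kwargs": {"deltas": [[[50,0,0,0.003,0],[50,0,0,0.01,0],[50,0,0,0.02,0],[50,0,0,0.03,0],[50,0,0,0.03,0],[50,0,0,0.03,0],[50,0,0,0,0],[50,0,0,0,0]]]}}

```text
time: 11.65
tool_pos: [0.6052, -0.117, 0.2146]
tool_rot: [0.001, 0.659, 0.752, 0.001]
contact_force: [-0.1, 0.4, -0.6]
gripper_width: 0.501
grasp_force: 0.0
```

```bash
python3 - <<'E'
from h import *
st=manip.state();f=grab_frame("wrist");save("pics/w3.png",f["pixels"],1.4)
P=pts(f,st);h=cv2.cvtColor(f["pixels"],cv2.COLOR_RGB2HSV);ok=f["z_map"]>0
y=ok&(h[...,0]>20)&(h[...,0]<34)&(h[...,1]>140)&(P[...,2]>.085)&(P[...,2]<.12)&(np.hypot(P[...,0]-.6048,P[...,1]+.1169)<.05)
print(st["contact_force"],cv2.minAreaRect(P[y][:,:2].astype(np.float32)),np.median(P[y][:,2]))
b=ok&(h[...,1]<60)&(P[...,2]>.057)&(P[...,2]<.068)&(np.hypot(P[...,0]-.6048,P[...,1]+.1169)<.07)
q=P[b];A=np.c_[q[:,:2]-[.6048,-.1169],np.ones(len(q))];print("plane",np.linalg.lstsq(A,q[:,2],rcond=None)[0])
E
```

```text
[-0.07305959  0.3836403  -0.57840163] ((0.6043621897697449, -0.11510889232158661), (0.009344495832920074, 0.043327901512384415), 7.183957576751709) 0.10129560430883211
plane [-0.00559042  0.00419833  0.06203315]
```

View pics/w3.png

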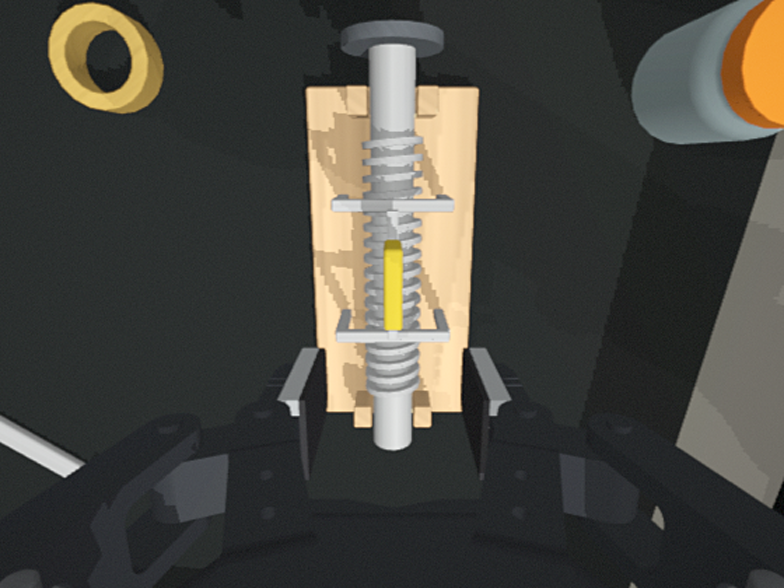

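The leaf stands released at (393,285), level and in line with the screw. Its grip top is at 101.3 mm, and 101.5 is expected when fully home.

```bash
python3 -c "
from plant import manip
print(manip.job_done())"
```

```text
the job is handed in; nothing more can be done
None
```

I handed the job in, with no verdict shown: the yellow leaf is fully home in the thread, was checked with about 8 N, and is released, upright and in line with the screw.

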